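# Tip a die plate off the forming block and rack it

### The arm

A 6-joint arm with a two-finger parallel gripper is mounted at the origin on the work surface. World frame = base frame: x ahead of the robot, y to its left, z up, the work surface at z = 0. Lengths are in m, angles in rad, forces in N, time in s.
With the tool pointing down it reaches from about 0.325 to 1 m from the base axis. Payload 5.1 kg.
Tool frame: the origin (TCP) lies at the very end of the fingers, on their centre line; the grasp point (between the pads) lies 19 mm behind it (bot.hold_point_z is the distance from the TCP to the grasp point, in m); z points along the fingers, y is the line along which they close (so a half turn about z gives the same grasp; the last joint's range is limited). The gripper opens to 85 mm and grips with 20 to 120 N. Pads are 22 mm wide; open, the fingers measure 114 mm over their backs; the gripper's body (76 mm by 85 mm) begins 54 mm behind the grasp point. The pads swing forward as they close: fully open they stand 13 mm farther back than shut.
Start: joints at [-1.319, 0.124, 1.65, -0, 1.367, -0.083], TCP at [0.214, -0.614, 0.231] pointing down, gripper open.
Joint ranges: [-2.61, 2.61], [-1.02, 2.33], [0.03, 2.71], [-1.35, 4.49], [0.32, 2.68], [-2.91, 2.91]. Speed limits (rad/s): [2.57, 2.57, 3.14, 3.14, 3.14, 3.14].

### API

Orientations are given as a unit quaternion [w, x, y, z].
In Python, from workcell import bot gives the robot as it stands. The module is installed in compiled form; this text tells all that it offers.
- The arm moves only by the tool carry_out, never from a script. Its argument "rows" is one flat list of numbers, 5 for each row, row after row: the finger opening in mm, from 0 to 85.4, then the shift along the world's x, y, z in units of 30 mm (1.0 is 30 mm), then the turn about the world's z in units of 5 degrees (1.0 is 5 degrees). In form: [gripper, dx, dy, dz, turn, gripper, dx, dy, dz, turn, ...]. A call has 1 to 20 rows; each row shifts and turns the commanded pose from where the row before left it; what a row does not reach is not made up. A row lasts 1/8 s, in which the tool goes at most 62.5 mm and 10.7 degrees, less where a joint would pass 70% of its speed; a pose out of reach is approached as far as the arm can. A call is refused whole if a number of a shift passes 1 or a number of a turn 1, either way. A call with a gripper value outside its range is refused whole. The fingers move at their own pace and stop on an object; "grip_force" is the grip in N (left out, the last holds). Time passes only in rows, so rows that do not move let the fingers close. It gives the time, the measured TCP pose, the force, the opening and the grip force at its end, in the units of the state.
- bot.get_obs(): the state, without advancing time (a new reading comes with each control period).
- bot.snapshot(name): name is "scene" or "top"; returns a dict with "image" (400x640x3 uint8, red, green, blue), "K" (3x3 intrinsics, pixels), "world_from_camera" (4x4, takes a point from camera to world coordinates). Camera axes: x right, y up, looking along -z (the intrinsics and any distortion apply to the point x, -y, -z); pixel columns grow to the right and rows downward; lengths in m; the calibration is good to about 2 mm. A picture is of the moment at which its call begins. There is no depth.
- bot.sign_off(): hands the job in; it is judged then, once.
The state is a dict: "clock": time; "q": joint angles; "joint_vel": joint speeds; "joint_efforts": joint torques, N m; "tool_pos": TCP position; "tcp_rot": TCP orientation; "contact_force": force on the tool from outside, world axes, zero at the start; "ft_torque": the same for the moment, N m; "grip_width": finger opening in m; "gripper_force": force on a finger pad.
Only numpy, scipy, OpenCV 4.12 (cv2) and the standard library are available. Lean on these libraries where they do the work, as an engineer would, in place of code of your own. Each camera call takes 0.05 s, during which the arm holds its last target. There are 200 camera calls.

### The job

The aluminium die plate lies flat on the wooden forming block with one end reaching out over the trough, too wide and too flat to be picked up. Press that overhanging end down into the trough so that the plate tips up and stays leaning there by itself with your fingers off it, then take it by its raised end, lift it out and set it down (do not drop it) on edge, pressed end down, in the empty slot of the wooden rack. Leave the other tools on the bench where they are.

Things in the scene. Friction and masses are not known exactly. Their poses are not given: they have to be found in the camera images.
- block: Fixed wooden forming block, 216 (x) x 150 (y) x 82 mm high, origin at the centre of its underside, x along its length, z up; its yaw varies by up to 0.25 rad. From -x to +x its flat top is a 130 mm bank, a trough (46 mm wide, 70 mm deep, straight upright walls, cut right across in y and open at both ends), and a 40 mm bank of the same height. The plate lies on the 130 mm bank.
- trough_edge (a point): Middle of the upper edge where the 130 mm bank ends and the trough begins (block x = 22 mm, z = 82 mm); axes as the block. The edge runs along the block's y, the trough reaches from here 46 mm along the block's +x.
- die: Loose plain aluminium plate with four small dark dots and a dark circle on top, 130 (x) x 100 (y) x 8 mm thick, about 0.28 kg (varies); origin at the centre of its underside, z its upper face's normal. Its +x end starts 26 to 38 mm out over the trough, its centre of mass still over the bank. Pushing it flat only bridges the trough.
- die_press (a point): Middle of the plate's +x end face (overhanging end), at half thickness; axes as the plate. The overhang takes roughly 3 to 12 N downward, more the nearer to the trough edge one presses. Let go too soon and the plate falls back flat; tipped past about 40 degrees it slides down by itself until this end stands on the trough floor.
- die_lift (a point): Middle of the plate's -x end face (the end that rises), at half thickness; axes as the plate. From here the plate runs 130 mm along its +x. Once tipped, the plate leans on the trough edge at 55 to 80 degrees from level (it depends on friction and on how it was pressed), with 45 to 60 mm of it (along the plate) above the block's top.
- rack: Fixed pale wooden rack block, 174 (x) x 130 (y) x 58 mm high, origin at the centre of its underside; yaw varies by up to 0.25 rad. Three upright slots cut across it at x = -55, 0 and +55 mm, each 18 mm wide in x, open at both y ends, floor 14 mm above the bench. Two hold fixed copper and brass plates, 8 mm thick, 100 mm wide, standing up to 112 mm above the slot floor; which slot is empty varies.
- bay: Fixed green strip 14 x 126 x 2 mm lying on the floor of the empty slot: origin at the centre of its underside, 14 mm above the bench (strip's top at 16 mm); x across the slot (the direction of the racked plate's thickness), y along the slot, z up.
- punch_a: Loose square dark steel punch 110 x 9 x 9 mm lying between block and rack; origin at the centre of its underside.
- punch_b: Loose square steel punch 100 x 8 x 8 mm lying in front; origin at the centre of its underside.
- hammer: Loose hammer 250 mm long, lying flat; origin under the middle of its length.
- mallet: Loose wooden mallet, 230 mm long, head 50 mm diameter; origin under the handle's front part.
- pitch_bowl: Loose heavy black bowl 160 mm across, 70 mm high, filled, with a copper disc on top; origin at the centre of its underside.
- punch_cup: Loose blue cup 68 mm across with punches standing in it, 145 mm high; origin at the centre of its underside.
- wax_jar: Loose jar 60 mm across, 70 mm high; origin at the centre of its underside.
Mind the look-alikes: they are no part of the job. What is meant by the die is not blue or green, and is the larger of those in its own colour.

How it is judged:
By the outcome, as a careful person would: the job done as asked, in the order asked, and still so for the second after the job is handed in, with the robot touching nothing.
It also fails if it takes over 58 s, if anything falls off the work surface, if the arm or the gripper's body presses on something with over 40 N, if the wrist force passes 120 N, or if a joint passes its speed limit or range.

## Working session

There is one attempt and no reset: what is moved stays moved. The work goes in short steps, Python scripts to look and compute and a tool call to move; the robot and the scene stay as the last step left them, time stands still between calls to the robot, and variables do not carry over. Pictures are saved under pics/ and viewed, at most 10 in all, crops included, and the job is handed in when it is done.

Besides the shell and the picture viewer there is one more tool, called after "Call:" in YAML: its name, and indented under it one key for each argument. carry_out: Moves the arm, as the interface text tells. Its arguments: {"type":"object","properties":{"rows":{"type":"array"},"grip_force":{"type":"number"}},"required":["rows"]}

```bash
mkdir -p pics
python3 - <<'E'
from workcell import bot
import cv2
for n in("scene","top"):
    s=bot.snapshot(n); cv2.imwrite(f"pics/{n}0.png",s["image"][:,:,::-1]); print(n,s["K"].tolist(),s["world_from_camera"].round(4).tolist(),[k for k in s])
o=bot.get_obs();print({k:(v.round(3).tolist() if hasattr(v,'round') and hasattr(v,'tolist') else v) for k,v in o.items()},bot.hold_point_z)
E
```

```text
scene [[511.64573546863284, 0.0, 315.9822660743124], [0.0, 511.64573546863284, 197.63958827477606], [0.0, 0.0, 1.0]] [[0.1113, -0.5746, 0.8108, 1.7066], [0.9935, 0.0456, -0.1041, -0.1259], [0.0228, 0.8172, 0.5759, 0.9167], [0.0, 0.0, 0.0, 1.0]] ['image', 'K', 'world_from_camera']
top [[411.2366768303193, 0.0, 317.0874867188902], [0.0, 411.2366768303193, 201.66358241639554], [0.0, 0.0, 1.0]] [[0.0282, 0.9956, -0.0892, 0.4544], [-0.9995, 0.0269, -0.0149, -0.0015], [-0.0124, 0.0896, 0.9959, 1.2442], [0.0, 0.0, 0.0, 1.0]] ['image', 'K', 'world_from_camera']
{'clock': 0.1, 'q': [-1.319, 0.124, 1.652, 0.0, 1.368, -0.083], 'joint_vel': [-0.001, -0.001, -0.002, 0.001, 0.001, 0.002], 'joint_efforts': [0.0, -42.493, -36.665, -0.0, 0.004, -0.0], 'tool_pos': [0.213, -0.613, 0.23], 'tcp_rot': [-0.001, 0.986, 0.167, -0.0], 'contact_force': [-0.256, 0.101, 0.086], 'ft_torque': [0.05, -0.031, 0.02], 'gripper_force': 0.0, 'grip_width': 0.08559224241205672} 0.0187
```

View pics/scene0.png

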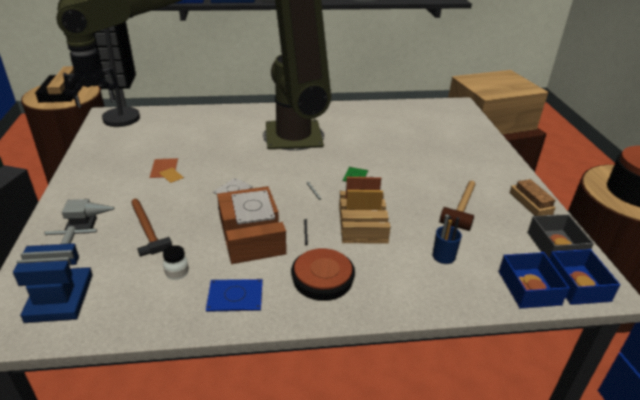

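View pics/top0.png

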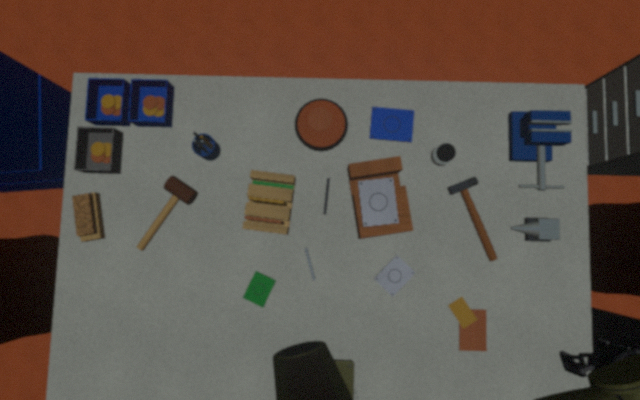

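The top view shows the block near (380,197) with the die on it and the trough on its upper (+x) side. The rack is near (269,202), and its green strip shows in the +x slot at (273,184). I'll enlarge that area.

```bash
cat > h.py <<'E'
import numpy as np, cv2
from workcell import bot
def ray(s,u,v):
    K,T=s["K"],s["world_from_camera"]
    d=T[:3,:3]@np.array([(u-K[0,2])/K[0,0],-(v-K[1,2])/K[1,1],-1.]); return T[:3,3],d
def at(s,u,v,z):
    c,d=ray(s,u,v); return c+d*(z-c[2])/d[2]
def px(s,p):
    K,T=s["K"],s["world_from_camera"]; q=T[:3,:3].T@(np.asarray(p,float)-T[:3,3])
    return np.array([K[0,2]+K[0,0]*q[0]/-q[2],K[1,2]-K[1,1]*q[1]/-q[2]])
def crop(s,u0,v0,w,h,k,name):
    im=cv2.resize(s["image"][v0:v0+h,u0:u0+w,::-1],None,fx=k,fy=k,interpolation=cv2.INTER_CUBIC)
    im=cv2.convertScaleAbs(im,alpha=1.5)
    for i in range(0,w,10): cv2.line(im,(i*k,0),(i*k,6 if i%50 else 14),(0,255,255),1)
    for i in range(0,h,10): cv2.line(im,(0,i*k),(6 if i%50 else 14,i*k),(0,255,255),1)
    cv2.imwrite(f"pics/{name}.png",im)
E
python3 - <<'E'
from h import *
s=bot.snapshot("top"); crop(s,235,145,190,105,4,"t1")
s=bot.snapshot("scene"); crop(s,205,165,195,105,4,"s1")
E
```

```text
(no output)
```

View pics/t1.png

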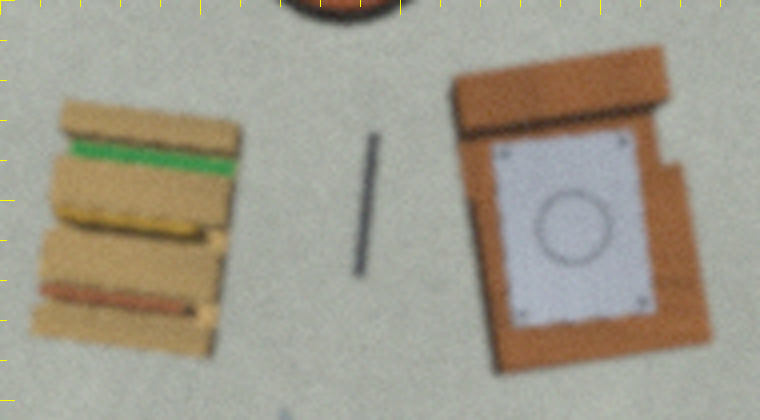

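View pics/s1.png

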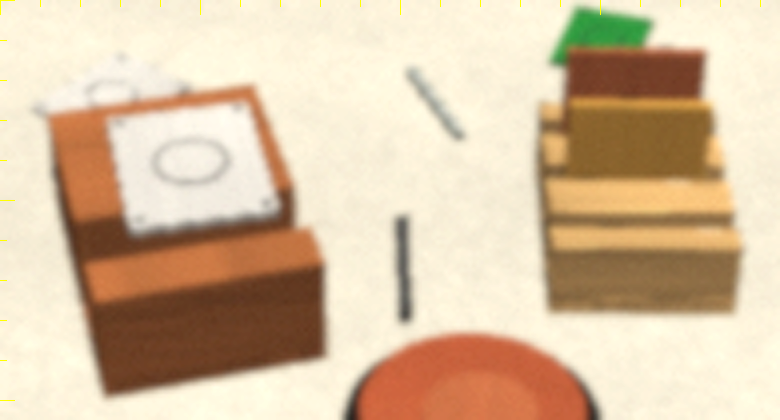

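```bash
cat > fit.py <<'E'
from h import *
s=bot.snapshot("top"); s2=bot.snapshot("scene")
def fit(c,z,lx,ly,o):  # corners: (+x+y),(+x-y),(-x-y),(-x+y)
    P=np.array([at(s,235+u/4,145+v/4,z)[:2] for u,v in c])
    M=np.array([[lx,ly],[lx,-ly],[-lx,-ly],[-lx,ly]])/2
    m=P.mean(0); a=M; b=P-m
    th=np.arctan2((a[:,0]*b[:,1]-a[:,1]*b[:,0]).sum(),(a*b).sum())
    R=np.array([[np.cos(th),-np.sin(th)],[np.sin(th),np.cos(th)]])
    print(o,m.round(4),"yaw",th.round(4),"res mm",((b-a@R.T)*1000).round(1).tolist())
    q=np.c_[m+a@R.T,[z]*4]; print("  scene crop px",[((px(s2,p)-[205,165])*4).round().tolist() for p in q])
    return m,R,th
B=fit([(457,77),(662,46),(711,340),(498,373)],.082,.216,.150,"block")
R=fit([(66,101),(240,124),(213,354),(33,335)],.058,.174,.130,"rack")
D=fit([(492,141),(635,130),(657,313),(512,327)],.090,.130,.100,"die")
print("edge",B[0]+B[1]@[.022,0],"die press in block",B[1].T@(D[0]+D[1]@[.065,0]-B[0]),"bay",R[0]+R[1]@[.055,0])
E
python3 fit.py
```

```text
block [ 0.5768 -0.1634] yaw 0.1698 res mm [[-2.2, -1.8], [-1.4, 0.2], [2.8, 0.2], [0.8, 1.4]]
  scene crop px [[320.0, 261.0], [89.0, 298.0], [46.0, 109.0], [252.0, 81.0]]
rack [0.5561 0.1542] yaw -0.0904 res mm [[-1.0, -0.6], [-2.9, 1.1], [2.8, -0.7], [1.1, 0.2]]
  scene crop px [[735.0, 246.0], [544.0, 245.0], [530.0, 100.0], [703.0, 101.0]]
die [ 0.562  -0.1569] yaw 0.1225 res mm [[1.3, 1.1], [-0.4, -0.4], [-0.2, -1.3], [-0.6, 0.5]]
  scene crop px [[273.0, 206.0], [122.0, 225.0], [102.0, 114.0], [243.0, 98.0]]
edge [ 0.59847165 -0.15965299] die press in block [0.05146076 0.00578619] bay [0.61088868 0.14923542]
```

The scene-camera corners agree with the top fit to about 3 mm: block front (323,263)/(92,303), die (279,205)…(107,118), rack (740,250). I'll use the mean of the two cameras and move above the overhang.

Call:
carry_out:
  rows: [0, 0.867, 0.972, 0, -0.12, 0, 0.867, 0.972, 0, -0.12, 0, 0.867, 0.972, 0, -0.12, 0, 0.867, 0.972, 0, -0.12, 0, 0.867, 0.972, 0, -0.12, 0, 0.867, 0.972, 0, -0.12, 0, 0.867, 0.972, 0, -0.12, 0, 0.867, 0.972, 0, -0.12, 0, 0.867, 0.972, 0, -0.12, 0, 0.867, 0.972, 0, -0.12, 0, 0.867, 0.972, 0, -0.12, 0, 0.867, 0.972, 0, -0.12, 0, 0.867, 0.972, 0, -0.12, 0, 0.867, 0.972, 0, -0.12, 0, 0.867, 0.972, 0, -0.12, 0, 0.867, 0.972, 0, -0.1, 0, 0, 0, -1, 0, 0, 0, 0, -1, 0, 0, 0, 0, -1, 0, 0, 0, 0, -0.9, 0]

```text
clock: 2.8
tool_pos: [0.6294, -0.1472, 0.113]
tcp_rot: [-0.0, 0.996, 0.084, -0.0]
contact_force: [-0.1, -0.1, -0.5]
grip_width: -0.0001
gripper_force: 0.0
```

Run:
```python
from h import *
s=bot.snapshot("scene"); crop(s,215,165,100,80,7,"s2")
o=bot.get_obs(); p=o["tool_pos"]; print(o["clock"],p,o["tcp_rot"],o["contact_force"],"tcp crop px",(px(s,p)-[215,165])*7)
# where the block trough edge & plate end should be
B=np.array([.5783,-.1619]);t=.1698;R=np.array([[np.cos(t),-np.sin(t)],[np.sin(t),np.cos(t)]])
print("tcp in block",R.T@(np.array(p[:2])-B))
for q in([.068,.075],[.068,-.075]): print((px(s,[*(B+R@q),.082])-[215,165])*7)
```

```text
2.85 [ 0.62699205 -0.14644319  0.10853435] [-0.00143201  0.99642312  0.08442178 -0.00344515] [-2.55727922  1.04499068 -2.7453517 ] tcp crop px [281.38346203 338.18961045]
tcp in block [0.05060376 0.00700628]
[470.5639041  394.13085072]
[ 73.47584228 456.42273014]
```

View pics/s2.png

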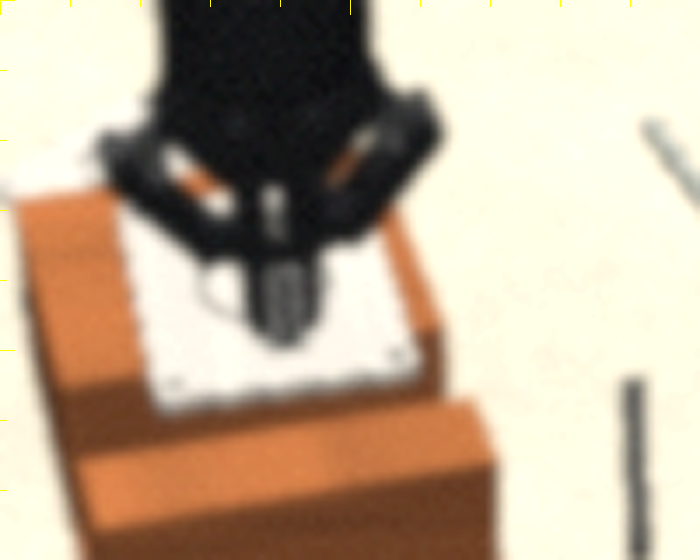

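The crop shows the tip at (285,345), 7 px from its predicted spot. The trough's far wall at (475,403)/(78,460) is off by the same amount, so the block pose holds. Plate end is at v≈400. Pressing now.

Call:
carry_out:
  rows: [0, 0, 0, -0.3, 0, 0, 0, 0, -0.3, 0, 0, 0, 0, -0.3, 0, 0, 0, 0, -0.15, 0, 0, 0, 0, 0, 0]

```text
clock: 3.48
tool_pos: [0.6312, -0.1475, 0.0842]
tcp_rot: [0.0, 0.996, 0.084, 0.002]
contact_force: [3.9, 1.5, 5.5]
grip_width: 0.0003
gripper_force: 2.5
```

Call:
carry_out:
  rows: [0, 0, 0, -0.15, 0, 0, 0, 0, -0.15, 0, 0, 0, 0, -0.15, 0, 0, 0, 0, -0.15, 0, 0, 0, 0, 0, 0]

```text
clock: 4.1
tool_pos: [0.6286, -0.147, 0.0631]
tcp_rot: [-0.001, 0.996, 0.084, -0.001]
contact_force: [1.5, 1.2, 0.0]
grip_width: 0.0004
gripper_force: 1.1
```

Call:
carry_out:
  rows: [0, 0, 0, -0.15, 0, 0, 0, 0, -0.15, 0, 0, 0, 0, -0.15, 0, 0, 0, 0, 0, 0]

```text
clock: 4.6
tool_pos: [0.6295, -0.1473, 0.0509]
tcp_rot: [-0.0, 0.996, 0.084, -0.0]
contact_force: [0.7, 0.0, -0.6]
grip_width: -0.0004
gripper_force: 0.5
```

Run:
```python
from h import *
s=bot.snapshot("scene"); crop(s,215,145,100,100,6,"s3")
o=bot.get_obs(); print(o["clock"],o["tool_pos"],o["contact_force"])
```

```text
4.65 [ 0.62945715 -0.1473039   0.05102257] [ 0.43755192  0.71335186 -1.29102301]
```

View pics/s3.png

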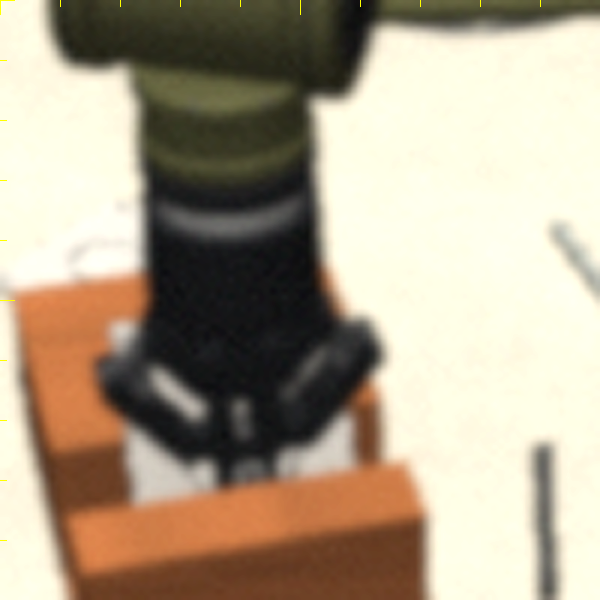

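The plate has tipped: its face shows from (120,325) down to (130,500) in the trough, with no force on the tool. I'll withdraw straight up, slowly at first, to 0.23.

Call:
carry_out:
  rows: [0, 0, 0, 0.2, 0, 0, 0, 0, 0.3, 0, 0, 0, 0, 0.5, 0, 0, 0, 0, 1, 0, 0, 0, 0, 1, 0, 0, 0, 0, 1, 0, 0, 0, 0, 1, 0, 0, 0, 0, 1, 0, 0, 0, 1, 0, 0, 0, 0, 1, 0, 0, 0, 0, 1, 0, 0, 0, 0, 1, 0, 0, 0, 0, 1, 0, 0]

```text
clock: 6.28
tool_pos: [0.6297, 0.0036, 0.2328]
tcp_rot: [0.0, 0.996, 0.084, 0.001]
contact_force: [-0.8, -0.0, -0.4]
grip_width: 0.0003
gripper_force: 0.0
```

Run:
```python
from h import *
s=bot.snapshot("scene"); t=bot.snapshot("top")
crop(s,215,155,90,90,6,"a"); crop(t,335,145,80,90,6,"b")
a,b=cv2.imread("pics/a.png"),cv2.imread("pics/b.png"); cv2.imwrite("pics/st4.png",cv2.resize(np.hstack([a,b]),None,fx=.78,fy=.78))
o=bot.get_obs(); print(a.shape,o["clock"],o["tool_pos"],o["contact_force"])
```

```text
(540, 540, 3) 6.375 [0.62963877 0.00503214 0.23276916] [-0.11065291 -0.09440662  0.03742563]
```

View pics/st4.png

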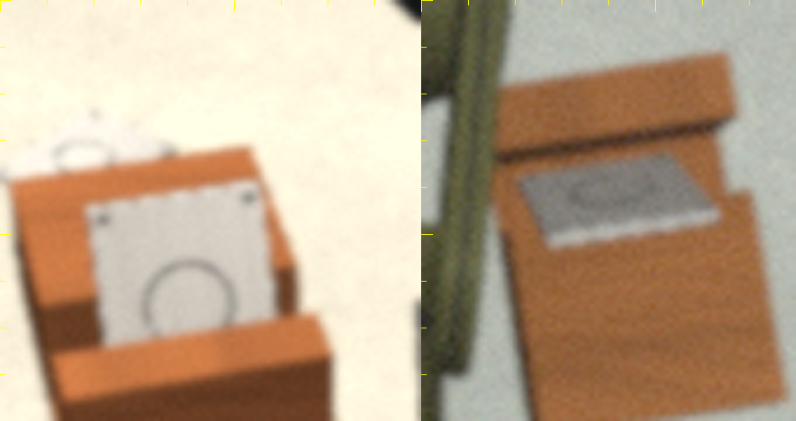

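It leans on its own: raised edge at scene (88,207)–(257,182) and top (545,235)–(720,210). Triangulating those.

Run:
```python
from h import *
s=bot.snapshot("scene"); t=bot.snapshot("top"); k=4.68
B=np.array([.5783,-.1619]);th=.1698;R=np.array([[np.cos(th),-np.sin(th)],[np.sin(th),np.cos(th)]])
for n,a,b in(("+y",(257,182),(545,235)),("-y",(88,207),(720,210))):
    c1,d1=ray(s,215+a[0]/k-.8,155+a[1]/k-1.); c2,d2=ray(t,335+(b[0]-421)/k,145+b[1]/k)
    l=np.linalg.lstsq(np.c_[d1,-d2],c2-c1,rcond=None)[0]; p,q=c1+l[0]*d1,c2+l[1]*d2; m=(p+q)/2
    print(n,m.round(4),"gap",((p-q)*1000).round(1),"block",(R.T@(m[:2]-B)).round(4))
```

```text
+y [ 0.5745 -0.106   0.135 ] gap [-0.2 -2.7  0.2] block [0.0057 0.0557]
-y [ 0.5918 -0.2041  0.1355] gap [ 0.1  2.6 -0.5] block [ 0.0062 -0.0438]
```

Raised edge is about 53 mm above the block top and about 99.5 mm wide, with a lean of 65°, all of which fit the given sizes. I'll turn 90° and go above it with the fingers at 65 mm, then descend around it.

Call:
carry_out:
  rows: [65, -0.057, -0.29, 0, 1, 65, -0.057, -0.29, 0, 1, 65, -0.057, -0.29, 0, 1, 65, -0.057, -0.29, 0, 1, 65, -0.057, -0.29, 0, 1, 65, -0.057, -0.29, 0, 1, 65, -0.057, -0.29, 0, 1, 65, -0.057, -0.29, 0, 1, 65, -0.057, -0.29, 0, 1, 65, -0.057, -0.29, 0, 1, 65, -0.057, -0.29, 0, 1, 65, -0.057, -0.29, 0, 1, 65, -0.057, -0.29, 0, 1, 65, -0.057, -0.29, 0, 1, 65, -0.057, -0.29, 0, 1, 65, -0.057, -0.29, 0, 1, 65, -0.057, -0.29, 0, 1, 65, -0.057, -0.29, 0, 1, 65, 0, 0, 0, 0]

```text
clock: 8.85
tool_pos: [0.5986, -0.1555, 0.2317]
tcp_rot: [0.0, 0.646, 0.763, -0.0]
contact_force: [0.1, -0.6, 0.1]
grip_width: 0.0647
gripper_force: 0.0
```

Call:
carry_out:
  rows: [65, 0, 0, -0.9, 0, 65, 0, 0, -0.9, 0, 65, 0, 0, -0.9, 0, 65, 0, 0, -0.7, 0, 65, 0, 0, -0.5, 0, 65, 0, 0, -0.5, 0, 65, 0, 0, -0.3, 0, 65, 0, 0, 0, 0]

```text
clock: 9.85
tool_pos: [0.5986, -0.1538, 0.0896]
tcp_rot: [-0.001, 0.645, 0.764, -0.0]
contact_force: [0.6, -0.2, -0.8]
grip_width: 0.0645
gripper_force: 0.0
```

Call:
carry_out:
  rows: [65, 0.16, 0.04, 0, 0, 65, 0.16, 0.04, 0, 0, 65, 0.16, 0.04, 0, 0, 65, 0.16, 0.04, 0, 0, 65, 0, 0, 0, 0]

```text
clock: 10.48
tool_pos: [0.6185, -0.1491, 0.0903]
tcp_rot: [0.0, 0.645, 0.764, 0.0]
contact_force: [-0.5, 0.4, 0.4]
grip_width: 0.0649
gripper_force: 0.2
```

Call:
carry_out:
  rows: [40, 0, 0, 0, 0, 25, 0, 0, 0, 0, 0, 0, 0, 0, 0, 0, 0, 0, 0, 0, 0, 0, 0, 0, 0, 0, 0, 0, 0, 0]
  grip_force: 30

```text
clock: 11.22
tool_pos: [0.6185, -0.1491, 0.0907]
tcp_rot: [0.0, 0.645, 0.764, 0.0]
contact_force: [1.4, 1.1, 1.0]
grip_width: 0.0077
gripper_force: 34.6
```

Run:
```python
from h import *
s=bot.snapshot("scene"); t=bot.snapshot("top")
crop(s,215,145,90,90,4,"a"); crop(t,335,145,90,90,4,"b")
a,b=cv2.imread("pics/a.png"),cv2.imread("pics/b.png"); cv2.imwrite("pics/st5.png",np.hstack([a,b]))
o=bot.get_obs(); print(o["clock"],o["tool_pos"],o["contact_force"],o["grip_width"],o["gripper_force"],o["ft_torque"])
```

```text
11.325 [ 0.61848518 -0.14911581  0.09070489] [0.84848803 1.42756871 2.76119599] 0.007514594441383068 34.64399814605713 [ 0.16179912 -0.28433386 -0.04639086]
```

View pics/st5.png

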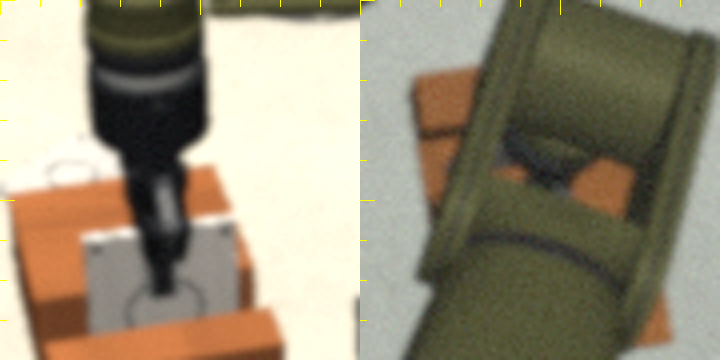

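The plate is gripped upright: opening 7.6 mm, with its top edge at (80,240)–(235,222) in the crop. Raising the grip force and lifting.

Call:
carry_out:
  rows: [0, 0, 0, 0, 0, 0, 0, 0, 0, 0, 0, 0, 0, 0.15, 0, 0, 0, 0, 0.3, 0, 0, 0, 0, 0.5, 0, 0, 0, 0, 0.6, 0, 0, 0, 0, 0.6, 0, 0, 0, 0, 0.6, 0, 0, 0, 0, 0.6, 0, 0, 0, 0, 0.6, 0, 0, 0, 0, 0.3, 0, 0, 0, 0, 0, 0]
  grip_force: 70

```text
clock: 12.82
tool_pos: [0.6185, -0.1493, 0.2189]
tcp_rot: [0.001, 0.645, 0.764, 0.0]
contact_force: [0.1, 0.5, -3.6]
grip_width: 0.007
gripper_force: 68.2
```

Call:
carry_out:
  rows: [0, -0.013, 0.3, 0, -0.1, 0, -0.013, 0.667, 0, -0.2, 0, -0.013, 0.667, 0, -0.2, 0, -0.013, 0.667, 0, -0.2, 0, -0.013, 0.667, 0, -0.2, 0, -0.013, 0.667, 0, -0.2, 0, -0.013, 0.667, 0, -0.2, 0, -0.013, 0.667, 0, -0.2, 0, -0.013, 0.667, 0, -0.2, 0, -0.013, 0.667, 0, -0.2, 0, -0.013, 0.667, 0, -0.2, 0, -0.013, 0.667, 0, -0.2, 0, -0.013, 0.667, 0, -0.2, 0, -0.013, 0.667, 0, -0.2, 0, -0.013, 0.667, 0, -0.2, 0, -0.005, 0.372, 0, -0.07, 0, 0, 0, 0, 0, 0, 0, 0, -0.8, 0, 0, 0, 0, -0.8, 0, 0, 0, 0, 0, 0]

```text
clock: 15.32
tool_pos: [0.6103, 0.1502, 0.1668]
tcp_rot: [-0.001, 0.739, 0.674, -0.003]
contact_force: [0.1, -0.1, -4.0]
grip_width: 0.0074
gripper_force: 68.2
```

Run:
```python
from h import *
s=bot.snapshot("scene"); crop(s,315,155,100,100,6,"s6")
o=bot.get_obs(); p=o["tool_pos"]; print(o["clock"],p,o["tcp_rot"],o["contact_force"],o["grip_width"])
c=np.array([.6125,.151]); t=-.0904;R=np.array([[np.cos(t),-np.sin(t)],[np.sin(t),np.cos(t)]])
f=lambda P:(((px(s,P)+[.8,1.])-[315,155])*6).round().tolist()
print("slot mouth",[[f([*(c+R@[x,y]),.058]) for y in(-.065,.065)] for x in(.009,-.009)])
zb=p[2]+.0187-.0975  # est. bottom
print("plate bottom est",[f([*(p[:2]+R@[.004,y]),p[2]-.078]) for y in(-.05,.05)])
```

```text
15.375 [0.6114466  0.15043827 0.16874692] [-6.20624595e-04  7.38468351e-01  6.74286900e-01 -1.13396503e-03] [-0.12799257 -0.28638109 -3.13105178] 0.006966165096997304
slot mouth [[[162.0, 405.0], [445.0, 406.0]], [[159.0, 381.0], [440.0, 382.0]]]
plate bottom est [[196.0, 339.0], [417.0, 341.0]]
```

View pics/s6.png

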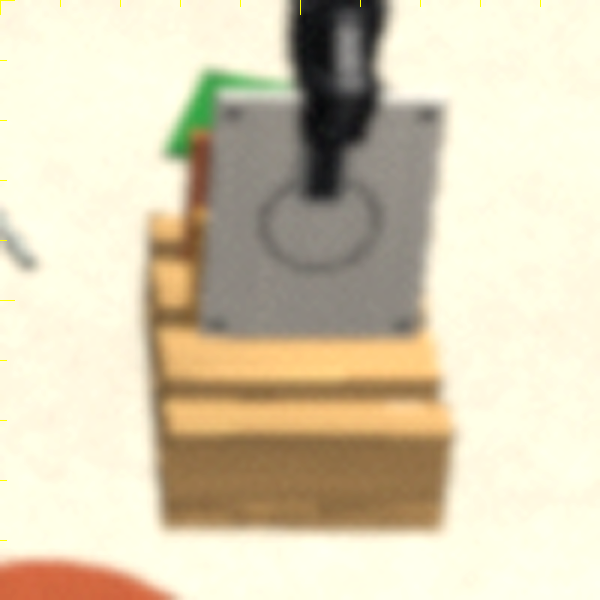

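The plate bottom at (202,333)–(418,337) sits over the slot mouth, the dark band at v≈380–400. It looks upright and within about 2 mm. Descending into the slot.

Call:
carry_out:
  rows: [0, 0.03, 0, -0.4, 0, 0, 0, 0, -0.4, 0, 0, 0, 0, -0.3, 0, 0, 0, 0, -0.3, 0, 0, 0, 0, -0.2, 0, 0, 0, 0, 0, 0]

```text
clock: 16.12
tool_pos: [0.6126, 0.1511, 0.121]
tcp_rot: [-0.0, 0.738, 0.675, -0.001]
contact_force: [0.2, 0.1, -2.5]
grip_width: 0.0072
gripper_force: 68.4
```

Call:
carry_out:
  rows: [0, 0, 0, -0.2, 0, 0, 0, 0, -0.2, 0, 0, 0, 0, -0.1, 0, 0, 0, 0, 0, 0]

```text
clock: 16.62
tool_pos: [0.6128, 0.1511, 0.1063]
tcp_rot: [-0.0, 0.738, 0.675, -0.0]
contact_force: [1.0, -0.1, -2.1]
grip_width: 0.0073
gripper_force: 68.4
```

Call:
carry_out:
  rows: [0, 0, 0, -0.1, 0, 0, 0, 0, -0.1, 0, 0, 0, 0, -0.1, 0, 0, 0, 0, 0, 0]

```text
clock: 17.12
tool_pos: [0.6127, 0.1511, 0.0973]
tcp_rot: [-0.0, 0.738, 0.675, -0.0]
contact_force: [0.4, -0.4, -2.7]
grip_width: 0.0071
gripper_force: 68.4
```

Call:
carry_out:
  rows: [0, 0, 0, -0.07, 0, 0, 0, 0, 0, 0]

```text
clock: 17.38
tool_pos: [0.6129, 0.1511, 0.0956]
tcp_rot: [-0.0, 0.738, 0.675, -0.0]
contact_force: [0.1, 0.1, -3.3]
grip_width: 0.0075
gripper_force: 68.4
```

Call:
carry_out:
  rows: [0, 0, 0, -0.06, 0, 0, 0, 0, 0, 0]

```text
clock: 17.62
tool_pos: [0.6134, 0.1513, 0.0948]
tcp_rot: [0.0, 0.738, 0.675, 0.0]
contact_force: [-1.3, -0.5, 1.5]
grip_width: 0.0073
gripper_force: 69.0
```

Call:
carry_out:
  rows: [0, 0, 0, -0.05, 0, 0, 0, 0, 0, 0]

```text
clock: 17.88
tool_pos: [0.6137, 0.1513, 0.0948]
tcp_rot: [0.0, 0.738, 0.675, 0.0]
contact_force: [-3.4, -1.0, 7.6]
grip_width: 0.0072
gripper_force: 70.1
```

Contact came at the expected height, so the pressed end is on the strip. I'll release gently, keeping the fingers narrow because of the neighbouring plate.

Call:
carry_out:
  rows: [7, 0, 0, 0, 0, 9, 0, 0, 0, 0, 12, 0, 0, 0, 0, 18, 0, 0, 0, 0, 26, 0, 0, 0, 0, 34, 0, 0, 0, 0, 36, 0, 0, 0, 0]
  grip_force: 20

```text
clock: 18.75
tool_pos: [0.613, 0.1512, 0.0924]
tcp_rot: [-0.0, 0.738, 0.675, -0.0]
contact_force: [0.3, -0.5, 0.3]
grip_width: 0.0359
gripper_force: 0.0
```

Call:
carry_out:
  rows: [36, 0, 0, 0.2, 0, 36, 0, 0, 0.5, 0, 36, 0, 0, 0.8, 0, 36, 0, 0, 1, 0, 36, 0, 0, 1, 0, 36, 0, 0, 1, 0, 36, 0, -1, 0.3, 0, 36, 0, -1, 0, 0, 36, 0, -1, 0, 0, 36, 0, -1, 0, 0, 36, 0, -1, 0, 0, 36, 0, -1, 0, 0, 36, 0, 0, 0, 0]

```text
clock: 20.38
tool_pos: [0.6133, -0.0305, 0.2379]
tcp_rot: [0.001, 0.739, 0.673, 0.001]
contact_force: [-0.7, 0.6, 0.2]
grip_width: 0.0362
gripper_force: 0.0
```

Run:
```python
from h import *
s=bot.snapshot("scene"); t=bot.snapshot("top")
crop(s,315,155,95,95,4,"a"); crop(t,230,145,95,95,4,"b")
a,b=cv2.imread("pics/a.png"),cv2.imread("pics/b.png"); cv2.imwrite("pics/st7.png",np.hstack([a,b]))
o=bot.get_obs(); print(o["clock"],o["tool_pos"],o["contact_force"])
```

```text
20.475 [ 0.61320964 -0.02868771  0.23741574] [ 0.06782913  0.10678765 -0.69509234]
```

View pics/st7.png

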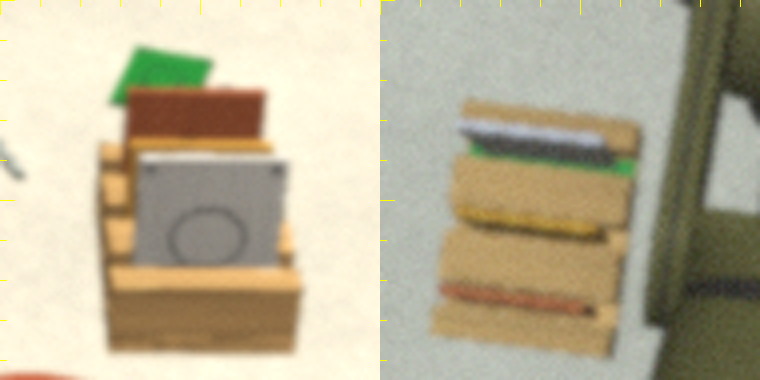

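The plate stands in the green-strip slot: its top edge is at (140,160)–(285,165) in the scene crop and (460,125)–(605,138) in the top crop. The gripper is well clear, so I'm handing in.

```bash
python3 -c "
from workcell import bot
print(bot.sign_off())"
```

```text
the job is handed in; nothing more can be done
None
```

The die plate was tipped into the trough, taken by its raised end and set down on edge, pressed end down, in the empty rack slot; I handed the job in at about 20.5 s, and the verdict was not shown.

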